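# Zero the screw counter with the reset pin

## Task

Zero the screw counter at this assembly station for a new batch: press the square key fully down and let it come up, then do the same with the round key, leaving the bar-shaped key alone. Then take the reset pin from its stand, reach it through the hole of the tall guard and hold the recessed button behind it fully down with the pin; finish while the gripper is still holding the pin there, button down. Leave the other things on the bench where they are.

Things in the scene. Friction and masses are not known exactly. Their poses are not given: they have to be found in the camera images.
- console: Screw counter: low grey steel case, 150 mm (its x) by 280 mm (its y) by 50 mm high, fixed to the bench, dark blank display window on its far half (+x). Origin at the centre of its underside. The four bays lie at its x = -30 mm, y = -93, -31, 31 and 93 mm, in which the three keys and the guard sit in any order.
- square_key_top (a point): Centre of the top face of the square key (grey, 27 by 27 mm), moving with it; at rest about 68 mm above the bench, standing 10 mm proud of its black 50 mm square bezel. It sits in one of four bays in a row along the robot-facing side of the console, 62 mm from bay to bay; which bay varies.
- round_key_top (a point): Centre of the top face of the round key (grey, 28 mm across), moving with it; at rest about 68 mm above the bench, standing 10 mm proud of its black 50 mm square bezel. It sits in one of four bays in a row along the robot-facing side of the console, 62 mm from bay to bay; which bay varies.
- bar_key_top (a point): Centre of the top face of the bar-shaped key (grey, 42 mm along the console's x by 14 mm), which is not to be pressed, moving with it; at rest about 68 mm above the bench, standing 10 mm proud of its black 50 mm square bezel. It sits in one of four bays in a row along the robot-facing side of the console, 62 mm from bay to bay; which bay varies.
- square_key (a joint): Square key. Reads 0 when up and 0.005 (m) when fully down; moves straight down; a spring pushes it back up (starts to give at about 1.2 N, fully down at about 4 N).
- round_key (a joint): Round key. Reads 0 when up and 0.005 (m) when fully down; moves straight down; a spring pushes it back up (starts to give at about 1.2 N, fully down at about 4 N).
- bar_key (a joint): Bar-shaped key, to be left alone. Reads 0 when up and 0.005 (m) when fully down; moves straight down; a spring pushes it back up (starts to give at about 1.2 N, fully down at about 4 N).
- guard_mouth (a point): Centre of the hole's mouth in the top face of the guard, 80 mm above the bench. The guard is a black block 50 by 50 mm, 30 mm high, in one of the four bays, with a vertical round hole 16 mm across, a small chamfer at its mouth and the reset button at its bottom. Fingers do not fit in the hole.
- reset_top (a point): Centre of the top face of the recessed reset button (a 15 mm disc), 22 mm below the guard's mouth when up; moves with the button.
- reset_button (a joint): Recessed reset button. Reads 0 when up and 0.005 (m) when fully down; moves straight down; a spring pushes it back (starts to give at about 1.5 N, fully down at about 5 N).
- stand: Plain aluminium stand for the pin, 60 mm cube, fixed to the bench to the left or right of the console; origin at the centre of its underside. A vertical 10 mm hole from its top holds the pin's shaft.
- pin_grip (a point): Centre of the reset pin's handle. The loose pin (about 70 g) stands upright in the stand: a round black handle 22 mm in diameter and 80 mm long, and below it a thin steel shaft 7 mm in diameter and 50 mm long, ending in a flat tip. At the start the handle's shoulder rests on the stand's top and this point is 100 mm above the bench. The point's z axis runs along the pin, from tip to handle. It must rise 50 mm to leave the stand.
- pin_tip (a point): Centre of the flat lower end of the pin's shaft, 90 mm below the handle's centre.
- nest: Bystander: white nest plate 120 by 110 mm, 32 mm high with the black moulded parts on it, on the side of the console away from the stand; loose. Origin at the centre of its underside.
- bin: Bystander: open blue parts bin 110 by 150 by 70 mm high beyond the console; loose. Origin at the centre of its underside.
- carton: Bystander: closed cardboard carton 120 by 160 by 90 mm high beyond the console; loose. Origin at the centre of its underside.
- screwdriver: Bystander: hand screwdriver lying on the bench beyond the console; loose.
There are look-alikes about, which are no part of the job. What is shaped like the part that bears pin_grip but blue is not meant.

How it is judged:
On the way, in this order (a step that is already met when the one before it is completed fails the run):
1. the square key alone is pressed down (value of joint square_key above 0.004 m and value of joint each of round_key, bar_key, reset_button below 0.0015 m), for 0.05 s.
2. the square key is up again and the round key alone is pressed down (value of joint round_key above 0.004 m and value of joint each of square_key, bar_key, reset_button below 0.0015 m), for 0.05 s.
3. the keys are up and the pin, held in the gripper, holds the recessed button down (value of joint reset_button above 0.004 m and contact force between pin and reset_button above 1.5 N and contact force between the fingers and pin above 2 N and value of joint each of square_key, round_key, bar_key below 0.0015 m), for 0.3 s.
At the end, for the whole second after the job is handed in: The recessed button is down by more than 4 of its 5 mm, pushed by the pin with more than 1.5 N, the fingers still grip the pin, and all three keys are up (within 1.5 mm) (all of step 3); the arm keeps its last pose, push and grip.
It fails at once if the bar-shaped key is pressed (over 2.5 mm) (value of joint bar_key above 0.0025 m).
It fails at once if the nest plate is pushed away (over 30 mm) (distance of nest from where it was at the start of the episode above 0.03 m).
It fails at once if the parts bin is pushed away (over 30 mm) (distance of bin from where it was at the start of the episode above 0.03 m).
It fails at once if the carton is pushed away (over 30 mm) (distance of carton from where it was at the start of the episode above 0.03 m).
It fails at once if the screwdriver is pushed away (over 30 mm) (distance of screwdriver from where it was at the start of the episode above 0.03 m).
It also fails if it takes over 64 s, if anything falls off the work surface, if the arm or the gripper's body presses on something with over 40 N, if the wrist force passes 120 N, or if a joint passes its speed limit or range.

## Robot

A 6-joint arm with a two-finger parallel gripper is mounted at the origin on the work surface. World frame = base frame: x ahead of the robot, y to its left, z up, the work surface at z = 0. Lengths are in m, angles in rad, forces in N, time in s.
With the tool pointing down it reaches from about 0.35 to 0.975 m from the base axis. Payload 4.9 kg.
Tool frame: the origin (TCP) lies midway between the tips of the shut fingers; the grasp point (between the pads) lies 19 mm behind it; z points along the fingers, y is the line along which they close (so a half turn about z gives the same grasp; the last joint's range is limited). The gripper opens to 85 mm and grips with 20 to 120 N. Pads are 22 mm wide; open, the fingers measure 114 mm over their backs; the gripper's body (76 mm by 85 mm) begins 54 mm behind the grasp point. The pads swing forward as they close: fully open they stand 13 mm farther back than shut.
Start: joints at [1.021, 0.053, 1.613, -0, 1.476, -0.119], TCP at [0.261, 0.568, 0.231] pointing down, gripper open.
Joint ranges: [-3.01, 3.01], [-1.01, 2.22], [0.06, 2.58], [-1.02, 4.17], [0.09, 2.62], [-3.14, 3.14]. Speed limits (rad/s): [2.57, 2.57, 3.14, 3.14, 3.14, 3.14].

## Interface

Orientations are given as a unit quaternion [w, x, y, z].
In Python, from station import get_obs, eyes, ticket gives the robot as it stands.
- The arm moves only by the tool send_rows, never from a script. Its argument "targets" is a list of rows, each a list of 4 numbers: the shift along the tool's x, y, z in mm, then the turn about the tool's z in degrees. In form: [[x, y, z, yaw], ...]. A call has 1 to 8 rows; each row is the pose to reach, as a shift and turn from the pose commanded when the call began, along the tool's axes at that moment; what a row does not reach only later rows make up. A row lasts 1/8 s, in which the tool goes at most 62.5 mm and 10.7 degrees, less where a joint would pass 70% of its speed; a pose out of reach is approached as far as the arm can. A call with a gripper value outside its range is refused whole. "hand" is the closure, from 0 (fully open) to 1 (shut), set as the call begins (left out, the last holds). The fingers move at their own pace and stop on an object; the grip force is fixed at half the most. Time passes only in rows, so rows that repeat a pose let the fingers close. It gives the time, the measured TCP pose, the force, the opening and the grip force at its end, in the units of the state.
- get_obs(): the state, without advancing time (a new reading comes with each control period).
- eyes.capture(name): name is "scene" or "top"; returns (picture, depth): 420x560x3 uint8, red, green, blue; 420x560 float32, m along the optical axis (not along the pixel's ray), 0 where there is no reading.
- eyes.camera_params(name): a dict with "vfov" (degrees; the focal length in pixels is half the picture's height over the tangent of half this angle, whatever the lens; pixels are square), "cx", "cy" (the principal point, pixels), "k1" (the pictures are not rectified: a ray, as slopes to the right and down, at radius r is drawn at 1 + k1 r^2 times it, then the intrinsics apply), "extrinsics" (4x4, takes a point from world to camera coordinates). Camera axes: x right, y up, looking along -z (the intrinsics and any distortion apply to the point x, -y, -z); pixel columns grow to the right and rows downward; lengths in m; the calibration is good to about 2 mm. A picture is of the moment at which its call begins. camera_params takes no time and is no camera call.
- ticket.close_job(): hands the job in; it is judged then, once.
The state is a dict: "time": time; "q": joint angles; "joint_vel": joint speeds; "effort": joint torques, N m; "tcp_pos": TCP position; "ee_rot": TCP orientation; "wrist_force": force on the tool from outside, world axes, zero at the start; "ft_torque": the same for the moment, N m; "grip_width": finger opening in m; "grip_force": force on a finger pad.
Only numpy, scipy, OpenCV 4.12 (cv2) and the standard library are available. Lean on these libraries where they do the work, as an engineer would, in place of code of your own. Each camera call takes 0.05 s, during which the arm holds its last target. There are 200 camera calls.

## Working session

There is one attempt and no reset: what is moved stays moved. The work goes in short steps, Python scripts to look and compute and a tool call to move; the robot and the scene stay as the last step left them, time stands still between calls to the robot, and variables do not carry over. Pictures are saved under pics/ and viewed, at most 10 in all, crops included, and the job is handed in when it is done.

Besides the shell and the picture viewer there is one more tool, called after "Emit:" in YAML: its name, and indented under it one key for each argument. send_rows: Moves the arm, as the interface text tells. Its arguments: {"type":"object","properties":{"targets":{"type":"array"},"hand":{"type":"number"}},"required":["targets"]}

```bash
mkdir -p pics
cat > h.py <<'E'
import numpy as np, cv2
from station import get_obs, eyes, ticket
def cam(n):
    p=eyes.camera_params(n); f=210/np.tan(np.radians(p['vfov'])/2); return p,f
def ray(n,u,v):
    p,f=cam(n); K=np.array([[f,0,p['cx']],[0,f,p['cy']],[0,0,1]])
    s=cv2.undistortPoints(np.array([[[u,v]]],float),K,np.array([p['k1'],0,0,0.]))[0,0]
    E=np.array(p['extrinsics']); R=E[:3,:3];t=E[:3,3]
    return -R.T@t, R.T@np.array([s[0],-s[1],-1.])
def onz(n,u,v,z):
    o,d=ray(n,u,v); return o+d*(z-o[2])/d[2]
def atd(n,u,v,dep):
    o,d=ray(n,u,v); return o+d*dep
def proj(n,P):
    p,f=cam(n); E=np.array(p['extrinsics']); c=E[:3,:3]@np.array(P)+E[:3,3]
    x,y=c[0]/-c[2],-c[1]/-c[2]; k=1+p['k1']*(x*x+y*y); return p['cx']+f*x*k,p['cy']+f*y*k
def snap(n,tag):
    a,d=eyes.capture(n); np.savez(f'pics/{tag}.npz',a=a,d=d); cv2.imwrite(f'pics/{tag}.png',a[:,:,::-1]); return a,d
E
python3 - <<'E'
from h import *
for n in('scene','top'):
    snap(n,n+'0'); p,f=cam(n); print(n,p,f)
print(get_obs())
E
```

```text
scene {'vfov': 46.30533838614292, 'cx': 277.99965008224603, 'cy': 215.66372176191976, 'k1': -0.11331414036591972, 'extrinsics': array([[ 0.14875508,  0.98886977,  0.00291652, -0.06089105],
       [-0.6374045 ,  0.09362865,  0.76481971,  0.33622747],
       [ 0.75603402, -0.11562982,  0.64423777, -1.72101299],
       [ 0.        ,  0.        ,  0.        ,  1.        ]])} 491.08669970647037
top {'vfov': 54.485853042146935, 'cx': 275.8714823965645, 'cy': 200.29812873368553, 'k1': 0.005737584191922716, 'extrinsics': array([[ 0.00451956, -0.99998754,  0.00212081, -0.03295872],
       [ 0.98312523,  0.00483119,  0.18287   , -0.61171106],
       [-0.18287796,  0.00125853,  0.98313482, -0.8482629 ],
       [ 0.        ,  0.        ,  0.        ,  1.        ]])} 407.8638877258431
{'time': 0.1, 'q': array([ 1.02102867e+00,  5.33022841e-02,  1.61418703e+00,  1.82073198e-05,
        1.47599123e+00, -1.18999174e-01]), 'joint_vel': array([-0.00102861, -0.00113821, -0.00311865,  0.00178986,  0.00082311,
        0.0015822 ]), 'effort': array([-3.23204249e-04, -3.94906998e+01, -3.71360207e+01, -1.72744312e-04,
        3.95950279e-03,  1.08512069e-05]), 'tcp_pos': array([0.26067348, 0.56741323, 0.23016074]), 'ee_rot': array([-3.18349168e-04,  2.13723564e-01,  9.76893724e-01, -8.88685197e-04]), 'wrist_force': array([-0.62522814, -0.54057368, -0.20967825]), 'ft_torque': array([ 0.03800067,  0.05484517, -0.01199855]), 'grip_force': 0.0, 'grip_width': 0.0854339886597235}
```

View pics/top0.png

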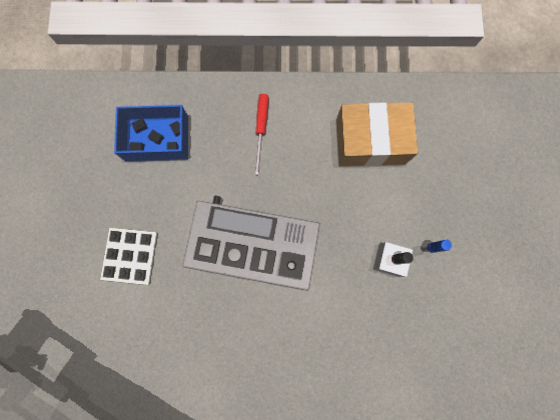

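View pics/scene0.png

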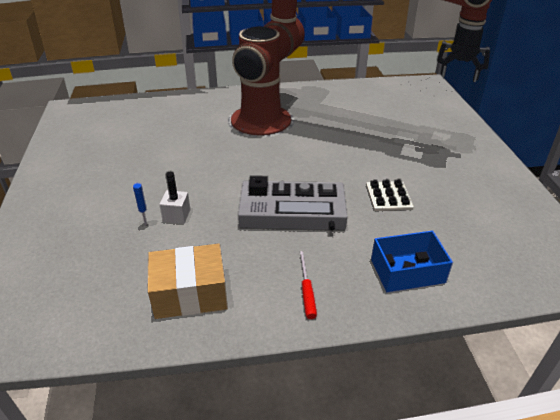

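The top view shows, left to right: square key (207,250), round key (235,255), bar key (263,260), guard with hole (291,265). There are two pin candidates: a black-handled one at (402,258) standing in the aluminium stand (394,259), and a blue one at (440,246). The black one fits, since it stands in the stand and blue is excluded. I'll confirm this in an enlarged crop while measuring.

Run:
```python
from h import *
z=np.load('pics/top0.npz');a=z['a'];d=z['d']
cv2.imwrite('pics/crop.png',cv2.resize(a[190:300,175:465,::-1],None,fx=2.75,fy=2.75,interpolation=cv2.INTER_CUBIC))
hsv=cv2.cvtColor(a,cv2.COLOR_RGB2HSV)
def blobs(m,z0,lo,hi,roi,name):
    M=np.zeros_like(m); x0,y0,x1,y1=roi; M[y0:y1,x0:x1]=m[y0:y1,x0:x1]
    cs,_=cv2.findContours(M,cv2.RETR_LIST,cv2.CHAIN_APPROX_NONE)
    for c in cs:
        A=cv2.contourArea(c)
        if lo<A<hi:
            r=cv2.minAreaRect(c); u,v=r[0]; P=onz('top',u,v,z0)
            print(name,A,np.round(r[0],1),np.round(r[1],1),round(r[2],1),np.round(P,4), 'depthz',np.round(atd('top',u,v,d[int(v),int(u)]),3))
g=a.mean(2)
blobs((g<60).astype(np.uint8),.058,250,900,(180,230,325,295),'dark')
blobs((g>75).astype(np.uint8),.068,60,700,(190,235,310,285),'light')
blobs((g>150).astype(np.uint8),.06,200,2000,(365,230,420,285),'stand')
blobs((g<50).astype(np.uint8),.13,60,700,(380,240,416,275),'pin')
# depth
Z=np.zeros(d.shape+(3,))
for v in range(190,300):
    for u in range(175,465): Z[v,u]=atd('top',u,v,d[v,u])
m=((Z[...,2]>.04)&(Z[...,2]<.09)).astype(np.uint8); m[:,330:]=0
blobs(m,.05,2000,20000,(175,190,330,300),'console')
m=((Z[...,2]>.11)&(Z[...,2]<.16)).astype(np.uint8)
blobs(m,.14,10,1000,(370,230,460,285),'pintop')
for u,v in[(207,250),(235,255),(263,260),(283,262)]:print(Z[v,u])
np.save('pics/Z.npy',Z)
```

```text
light 102.0 [291. 265.] [11.3 11.3] 45.0 [ 0.4699 -0.0629  0.068 ] depthz [ 0.47  -0.063  0.061]
stand 466.0 [381.4 264.9] [43.5 30. ] 60.3 [ 0.4714 -0.2571  0.06  ] depthz [ 0.471 -0.257  0.061]
pin 75.0 [398.  257.5] [ 9. 12.] 90.0 [ 0.484  -0.2727  0.13  ] depthz [ 0.485 -0.277  0.115]Traceback (most recent call last):
  File "<stdin>", line 21, in <module>
  File "h.py", line 13, in atd
    o,d=ray(n,u,v); return o+d*dep
        ~~~^^^^^^^
  File "h.py", line 6, in ray
    p,f=cam(n); K=np.array([[f,0,p['cx']],[0,f,p['cy']],[0,0,1]])
        ~~~^^^
  File "h.py", line 4, in cam
    p=eyes.camera_params(n); f=210/np.tan(np.radians(p['vfov'])/2); return p,f
ValueError: time passes only in moves, steps and waits
```

View pics/crop.png

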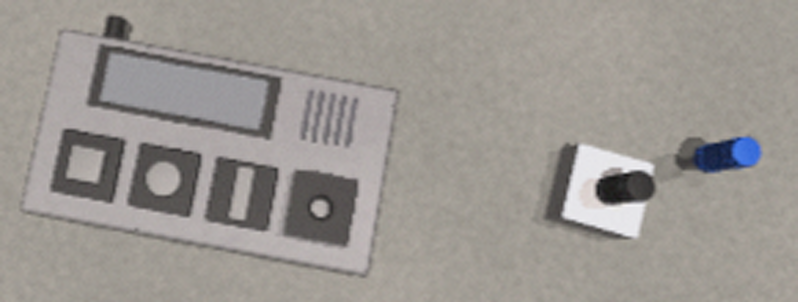

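The crop confirms it: black pin in the stand (crop ~ (625,187)), with the blue one beside the stand excluded. The bay order is square, round, bar, guard. I'll cache the calibration and measure the centres.

```bash
python3 - <<'E'
s=open('h.py').read()
s=s.replace("def cam(n):\n    p=eyes","_c={}\ndef cam(n):\n    if n in _c: return _c[n]\n    p=eyes").replace("; return p,f","; _c[n]=(p,f); return p,f",1)
open('h.py','w').write(s)
E
cat > m.py <<'E'
from h import *
z=np.load('pics/top0.npz');a=z['a'];d=z['d']
g=cv2.resize(a.mean(2).astype(np.float32),None,fx=4,fy=4,interpolation=cv2.INTER_CUBIC)
def find(m,roi,lo,hi,z0,name):
    M=np.zeros(g.shape,np.uint8);x0,y0,x1,y1=[4*i for i in roi];M[y0:y1,x0:x1]=m[y0:y1,x0:x1]
    cs,_=cv2.findContours(M,cv2.RETR_LIST,cv2.CHAIN_APPROX_NONE)
    for c in cs:
        A=cv2.contourArea(c)/16
        if lo<A<hi:
            r=cv2.minAreaRect(c);u,v=[(i+.5)/4-.5 for i in r[0]]
            k=onz('top',u,v,z0); c4=[onz('top',(p[0]+.5)/4-.5,(p[1]+.5)/4-.5,z0) for p in cv2.boxPoints(r)]
            e=c4[1]-c4[0];f=c4[2]-c4[1]
            print(name,round(A),np.round((u,v),1),'P',np.round(k,4),'size',np.round([np.linalg.norm(e),np.linalg.norm(f)],3),'ang',np.round(np.degrees(np.arctan2([e[1],f[1]],[e[0],f[0]])),1))
find(g<100,(190,235,312,285),300,900,.058,'bezel')
find(g>115,(197,238,275,272),40,250,.068,'key')
find(g>170,(365,230,425,285),200,2000,.06,'stand')
find(g<70,(385,245,420,272),60,700,.13,'pin')
Z=np.zeros(d.shape+(3,))
for v in range(190,300):
    for u in range(175,465): Z[v,u]=atd('top',u,v,d[v,u])
m=((Z[...,2]>.04)&(Z[...,2]<.09)).astype(np.uint8);m[:,330:]=0
find(cv2.resize(m,None,fx=4,fy=4,interpolation=0),(175,190,330,300),2000,20000,.05,'console')
m=((Z[...,2]>.132)&(Z[...,2]<.16)).astype(np.uint8)
find(cv2.resize(m,None,fx=4,fy=4,interpolation=0),(370,230,465,285),10,1000,.14,'pintop')
m=((Z[...,2]>.055)&(Z[...,2]<.065)).astype(np.uint8)
find(cv2.resize(m,None,fx=4,fy=4,interpolation=0),(370,230,465,285),100,2000,.06,'standtop')
for n,u,v in[('sq',207,250),('rd',235,255),('bar',263,260),('guard',283,262),('pintop',404,257)]:print(n,np.round(Z[v,u],4))
E
python3 m.py
```

```text
bezel 536 [291.4 264.8] P [ 0.4706 -0.0641  0.058 ] size [0.052 0.051] ang [-10.1 -99.8]
bezel 509 [262.6 260.1] P [ 0.4804 -0.0022  0.058 ] size [0.05 0.05] ang [ -10.  -100.5]
bezel 508 [234.6 254.7] P [0.4916 0.0585 0.058 ] size [0.051 0.05 ] ang [  -9.8 -101. ]
bezel 510 [206.7 249.6] P [0.5024 0.1192 0.058 ] size [0.051 0.05 ] ang [  -9.7 -101.6]
key 114 [262.5 259.8] P [ 0.4806 -0.0021  0.068 ] size [0.042 0.014] ang [ -10.9 -101.1]
key 119 [233.9 254.5] P [0.4915 0.0591 0.068 ] size [0.026 0.026] ang [ -44.3 -134.1]
key 141 [205.6 249.2] P [0.5025 0.1199 0.068 ] size [0.026 0.027] ang [  -8.6 -100.4]
stand 567 [396.1 258.9] P [ 0.4843 -0.2894  0.06  ] size [0.064 0.063] ang [ -16.4 -103.9]
pin 173 [401.7 257.8] P [ 0.4835 -0.28    0.13  ] size [0.041 0.019] ang [ -81.7 -175. ]
console 8630 [251.  244.7] P [0.5139 0.0239 0.05  ] size [0.152 0.288] ang [  -8.1 -100.5]
pintop 102 [406.5 257. ] P [ 0.4846 -0.2864  0.14  ] size [0.023 0.021] ang [-89.7 176.7]
standtop 583 [395.1 259.1] P [ 0.4837 -0.2872  0.06  ] size [0.063 0.064] ang [ -16.4 -103.9]
sq [0.5009 0.117  0.0671]
rd [0.4904 0.0565 0.0696]
bar [ 0.4802 -0.0032  0.0678]
guard [ 0.4758 -0.0457  0.0779]
pintop [ 0.4846 -0.2818  0.1389]
```

Emit:
send_rows:
  targets:
    - [-50,-38,0,8]
    - [-100,-76,5,16]
    - [-150,-114,10,24]
    - [-200,-152,20,32]
    - [-250,-190,30,40]
    - [-300,-228,40,50]
    - [-350,-266,50,50]
    - [-406,-306,60,50]
  hand: 1

```text
time: 1.1
tcp_pos: [0.4962, 0.1293, 0.1725]
ee_rot: [-0.0, 0.607, 0.795, 0.0]
wrist_force: [1.3, -0.0, -1.0]
grip_width: -0.0001
grip_force: 0.0
```

Emit:
send_rows:
  targets:
    - [0,0,0,0]
    - [0,0,0,0]
    - [0,0,0,0]

```text
time: 1.48
tcp_pos: [0.4954, 0.1324, 0.1732]
ee_rot: [-0.0, 0.606, 0.796, 0.0]
wrist_force: [-0.4, 0.1, 0.3]
grip_width: -0.0001
grip_force: 0.0
```

```bash
cat > st.py <<'E'
from h import *
from scipy.spatial.transform import Rotation as R
import sys
o=get_obs();w,x,y,z=o['ee_rot'];M=R.from_quat([x,y,z,w]).as_matrix()
print('t',o['time'],'tcp',np.round(o['tcp_pos'],4),'F',np.round(o['wrist_force'],2),'w',round(o['grip_width'],4),'gf',round(float(o['grip_force']),1),'yang',round(np.degrees(np.arctan2(M[1,1],M[0,1])),2),'tz',np.round(M[:,2],3))
T=dict(sq=(.5025,.1197,.068),rd=(.4915,.0590,.068),guard=(.4695,-.0629,.08),pin=(.4846,-.287,.1))
for k,v in T.items(): print(k,np.round(1000*M.T@(np.array(v)-o['tcp_pos']),1))
E
python3 st.py
```

```text
t 1.475 tcp [0.4954 0.1324 0.1732] F [-0.39  0.11  0.33] w -0.0001 gf 0.0 yang 15.43 tz [ 0.  0. -1.]
sq [-14.2   3.5 105.2]
rd [-69.8 -23.3 105.2]
guard [-181.4  -76.9   93.2]
pin [-401.5 -122.    73.1]
```

Emit:
send_rows:
  targets:
    - [-14,3.5,40,0]
    - [-14,3.5,85,0]
    - [-14,3.5,90,0]
    - [-14,3.5,90,0]
    - [-14,3.5,90,0]

```text
time: 2.1
tcp_pos: [0.5046, 0.1193, 0.0857]
ee_rot: [0.002, 0.606, 0.795, 0.001]
wrist_force: [-0.4, -0.4, 0.1]
grip_width: -0.0
grip_force: 0.0
```

```bash
python3 st.py
python3 - <<'E'
from h import *
a,d=snap('scene','s1'); b,_=snap('top','t1')
c=cv2.resize(a[150:245,220:360,::-1],(560,380),interpolation=2)
e=cv2.resize(b[190:295,170:330,::-1],(560,368)) 
cv2.imwrite('pics/c1.png',cv2.resize(np.vstack([c,e]),None,fx=.79,fy=.79))
E
```

```text
t 2.1 tcp [0.5046 0.1193 0.0857] F [-0.38 -0.42  0.14] w -0.0 gf 0.0 yang 15.37 tz [ 0.004  0.    -1.   ]
sq [ 1.  -1.9 17.7]
rd [-54.6 -28.6  17.6]
guard [-166.4  -82.1    5.5]
pin [-386.5 -126.9  -14.6]
```

View pics/c1.png

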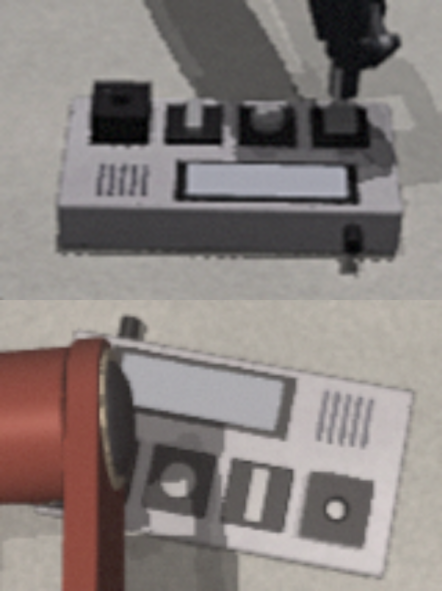

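The closed fingertips are directly above the square key (crop (345,90)). Next I press it.

Emit:
send_rows:
  targets:
    - [1,-2,8,0]
    - [1,-2,15,0]
    - [1,-2,19,0]
    - [1,-2,22,0]
    - [1,-2,24,0]
    - [1,-2,24,0]
    - [1,-2,24,0]

```text
time: 3.08
tcp_pos: [0.5007, 0.1191, 0.0626]
ee_rot: [-0.001, 0.606, 0.795, -0.001]
wrist_force: [-12.6, -1.4, 23.7]
grip_width: 0.0004
grip_force: 11.8
```

```bash
python3 st.py
```

```text
t 3.075 tcp [0.5007 0.1191 0.0626] F [-12.56  -1.43  23.69] w 0.0004 gf 11.8 yang 15.33 tz [-0.003 -0.    -1.   ]
sq [ 0.1  1.8 -5.4]
rd [-55.5 -24.8  -5.3]
guard [-167.3  -78.3  -17.2]
pin [-387.4 -123.1  -37.1]
```

Emit:
send_rows:
  targets:
    - [0,0,-10,0]
    - [0,0,-25,0]
    - [0,0,-25,0]
    - [-28,-13,-25,0]
    - [-56,-25,-25,0]
    - [-56,-25,-25,0]
    - [-56,-25,-25,0]

```text
time: 3.95
tcp_pos: [0.4913, 0.0588, 0.0838]
ee_rot: [-0.0, 0.607, 0.795, 0.0]
wrist_force: [0.8, -0.2, 0.2]
grip_width: -0.0001
grip_force: 0.0
```

```bash
python3 st.py
```

```text
t 3.95 tcp [0.4913 0.0588 0.0838] F [ 0.76 -0.2   0.19] w -0.0001 gf 0.0 yang 15.3 tz [-0.  0. -1.]
sq [55.8 26.9 15.8]
rd [ 0.2  0.2 15.8]
guard [-111.6  -53.1    3.7]
pin [-331.7  -97.7  -16.4]
```

Emit:
send_rows:
  targets:
    - [0,0,8,0]
    - [0,0,14,0]
    - [0,0,18,0]
    - [0,0,20,0]
    - [0,0,22,0]
    - [0,0,22,0]
    - [0,0,22,0]

```text
time: 4.82
tcp_pos: [0.4916, 0.0587, 0.063]
ee_rot: [-0.0, 0.607, 0.795, 0.0]
wrist_force: [-2.7, 1.1, 6.6]
grip_width: -0.0002
grip_force: 3.2
```

```bash
python3 st.py
```

```text
t 4.825 tcp [0.4916 0.0587 0.063 ] F [-2.75  1.12  6.55] w -0.0002 gf 3.2 yang 15.32 tz [-0.  0. -1.]
sq [56.  26.7 -5. ]
rd [ 0.3  0.  -5. ]
guard [-111.4  -53.4  -17.1]
pin [-331.6  -98.   -37.2]
```

Emit:
send_rows:
  targets:
    - [0,0,1,0]
    - [0,0,1,0]
    - [0,0,-10,0]
    - [0,0,-60,0]
    - [0,0,-110,0]
    - [0,0,-130,0]
    - [0,0,-130,0]

```text
time: 5.7
tcp_pos: [0.4924, 0.0583, 0.1935]
ee_rot: [0.001, 0.607, 0.795, 0.001]
wrist_force: [-0.2, 0.6, -0.4]
grip_width: -0.0
grip_force: 0.0
```

Emit:
send_rows:
  targets:
    - [-50,-15,0,0]
    - [-100,-30,0,0]
    - [-150,-45,0,0]
    - [-200,-60,0,0]
    - [-250,-75,0,0]
    - [-300,-88,0,0]
    - [-332,-98,0,0]
    - [-332,-98,0,0]
  hand: 0

```text
time: 6.7
tcp_pos: [0.4831, -0.2888, 0.1888]
ee_rot: [-0.003, 0.608, 0.794, -0.0]
wrist_force: [0.1, 1.0, -0.3]
grip_width: 0.0856
grip_force: 0.0
```

Emit:
send_rows:
  targets:
    - [0,0,0,0]
    - [0,0,0,0]
    - [0,0,0,0]

```text
time: 7.08
tcp_pos: [0.4848, -0.2866, 0.192]
ee_rot: [-0.0, 0.606, 0.795, 0.0]
wrist_force: [0.1, 1.1, 0.2]
grip_width: 0.0853
grip_force: 0.0
```

```bash
python3 st.py
python3 - <<'E'
from h import *
a,d=snap('scene','s2'); b,_=snap('top','t2')
# pin triangulation from initial scene: black handle
A=np.load('pics/scene0.npz')['a']; g=A.max(2); M=np.zeros_like(g); M[168:203,160:182]=(g[168:203,160:182]<60)
n,l,s,c=cv2.connectedComponentsWithStats(M); i=1+s[1:,4].argmax(); print(s[i],c[i])
u,v=c[i]; print(onz('scene',u,v,.1), 'proj of est', proj('scene',(.4846,-.287,.1)))
e=cv2.resize(a[110:230,110:230,::-1],(400,400),interpolation=2)
f=cv2.resize(b[200:300,340:480,::-1],(400,286),interpolation=2)
cv2.imwrite('pics/c2.png',np.hstack([e,cv2.copyMakeBorder(f,0,114,0,0,0)]))
E
```

```text
t 7.075 tcp [ 0.4848 -0.2866  0.192 ] F [0.11 1.08 0.24] w 0.0853 gf 0.0 yang 15.4 tz [-0.  0. -1.]
sq [387.  125.  124.1]
rd [331.4  98.3 124. ]
guard [219.7  44.7 112. ]
pin [-0.3 -0.2 92. ]
[166 172  11  28 208] [171.30288462 185.14423077]
[ 0.48148617 -0.28941783  0.1       ] proj of est (np.float64(172.22333952380302), np.float64(185.77341605429257))
```

View pics/c2.png

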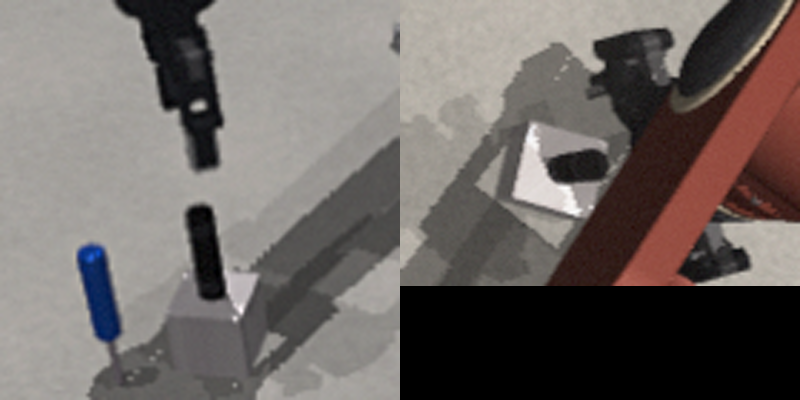

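Arm is above the black pin, clear of the blue one. Descend and grip.

Emit:
send_rows:
  targets:
    - [0,0,30,0]
    - [0,0,60,0]
    - [0,0,80,0]
    - [0,0,95,0]
    - [0,0,104,0]
    - [0,0,104,0]
    - [0,0,104,0]

```text
time: 8.05
tcp_pos: [0.4852, -0.2881, 0.0891]
ee_rot: [0.001, 0.607, 0.795, -0.0]
wrist_force: [0.4, -0.0, -0.1]
grip_width: 0.0851
grip_force: 0.0
```

Emit:
send_rows:
  targets:
    - [0,0,0,0]
    - [0,0,0,0]
    - [0,0,0,0]
    - [0,0,0,0]
    - [0,0,0,0]
    - [0,0,0,0]
    - [0,0,0,0]
  hand: 1

```text
time: 8.93
tcp_pos: [0.4848, -0.2878, 0.0884]
ee_rot: [0.0, 0.607, 0.795, 0.0]
wrist_force: [0.1, -0.2, 2.4]
grip_width: 0.0209
grip_force: 58.6
```

```bash
python3 st.py
```

```text
t 8.925 tcp [ 0.4848 -0.2878  0.0884] F [ 0.06 -0.16  2.42] w 0.0209 gf 58.6 yang 15.32 tz [ 0. -0. -1.]
sq [388.3 124.7  20.3]
rd [332.7  98.   20.3]
guard [220.9  44.6   8.3]
pin [  0.8  -0.  -11.6]
```

Emit:
send_rows:
  targets:
    - [0,0,-15,0]
    - [0,0,-35,0]
    - [0,0,-55,0]
    - [0,0,-80,0]
    - [0,0,-100,0]
    - [0,0,-110,0]
    - [0,0,-110,0]

```text
time: 9.8
tcp_pos: [0.485, -0.2879, 0.1992]
ee_rot: [0.001, 0.607, 0.795, -0.0]
wrist_force: [0.8, -0.2, -0.2]
grip_width: 0.0206
grip_force: 58.7
```

Emit:
send_rows:
  targets:
    - [35,7,0,0]
    - [70,14,0,0]
    - [105,21,0,0]
    - [140,28,0,0]
    - [175,35,0,0]
    - [200,40,0,0]
    - [221,45,0,0]
    - [221,45,0,0]

```text
time: 10.8
tcp_pos: [0.4689, -0.0614, 0.1968]
ee_rot: [-0.001, 0.606, 0.796, -0.0]
wrist_force: [-0.6, 0.1, -1.2]
grip_width: 0.0209
grip_force: 58.8
```

Emit:
send_rows:
  targets:
    - [0,0,0,0]
    - [0,0,0,0]
    - [0,0,0,0]

```text
time: 11.18
tcp_pos: [0.4696, -0.0631, 0.198]
ee_rot: [-0.0, 0.607, 0.795, -0.0]
wrist_force: [-0.5, -0.3, -0.8]
grip_width: 0.0206
grip_force: 58.8
```

```bash
python3 st.py
python3 - <<'E'
from h import *
a,d=snap('scene','s3'); b,_=snap('top','t3')
t=get_obs()['tcp_pos']; print('exp tip',proj('scene',t-[0,0,.0784]),proj('top',t-[0,0,.0784]),'mouth',proj('scene',(.4695,-.0629,.08)))
e=cv2.resize(a[130:200,225:295,::-1],(560,560),interpolation=2)
cv2.imwrite('pics/c3.png',e)
E
```

```text
t 11.175 tcp [ 0.4696 -0.0631  0.198 ] F [-0.5  -0.27 -0.78] w 0.0206 gf 58.8 yang 15.26 tz [-0.  0. -1.]
sq [167.7  79.9 130. ]
rd [112.1  53.3 130. ]
guard [  0.3  -0.  118. ]
pin [-219.9  -44.5   98. ]
exp tip (np.float64(257.72798175882804), np.float64(168.7668721241826)) (np.float64(292.06091517555484), np.float64(264.43847778222533)) mouth (np.float64(258.09787094852123), np.float64(181.02990028206955))
```

View pics/c3.png

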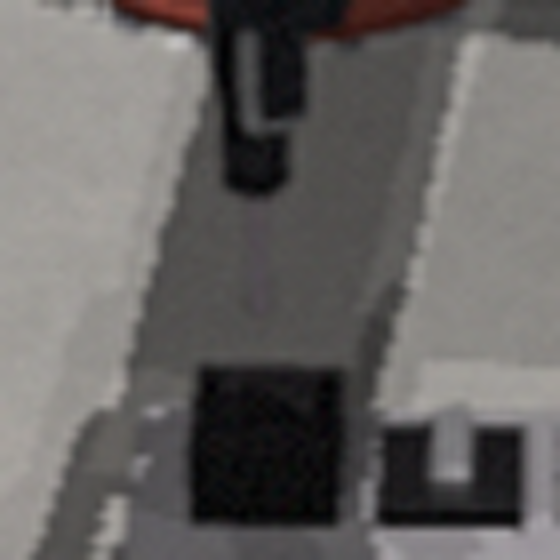

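The pin tip is at crop (257,308), within 1 px of where it was predicted. The guard's top face is centred about col 266, so I shift the tip 1 mm and insert it.

Emit:
send_rows:
  targets:
    - [1,0,15,0]
    - [1,0,30,0]
    - [1,0,36,0]
    - [1,0,42,0]
    - [1,0,48,0]
    - [1,0,54,0]
    - [1,0,54,0]
    - [1,0,54,0]

```text
time: 12.28
tcp_pos: [0.4696, -0.0617, 0.1444]
ee_rot: [0.0, 0.607, 0.795, 0.0]
wrist_force: [-0.0, 0.5, -1.2]
grip_width: 0.0211
grip_force: 58.8
```

```bash
python3 st.py
```

```text
t 12.275 tcp [ 0.4696 -0.0617  0.1444] F [-0.01  0.49 -1.24] w 0.0211 gf 58.8 yang 15.32 tz [ 0. -0. -1.]
sq [166.3  79.7  76.4]
rd [110.6  53.   76.4]
guard [-1.1 -0.4 64.4]
pin [-221.3  -45.    44.4]
```

The tip is 14 mm inside the hole with no contact. Next, press the button.

Emit:
send_rows:
  targets:
    - [0,0,4,0]
    - [0,0,8,0]
    - [0,0,11,0]
    - [0,0,13,0]
    - [0,0,14,0]
    - [0,0,14,0]
    - [0,0,14,0]

```text
time: 13.15
tcp_pos: [0.4698, -0.0618, 0.1313]
ee_rot: [0.0, 0.607, 0.795, 0.0]
wrist_force: [-2.6, -0.6, 6.3]
grip_width: 0.0208
grip_force: 59.6
```

```bash
python3 st.py
```

```text
t 13.15 tcp [ 0.4698 -0.0618  0.1313] F [-2.65 -0.62  6.33] w 0.0208 gf 59.6 yang 15.32 tz [ 0.001 -0.    -1.   ]
sq [166.4  79.5  63.2]
rd [110.8  52.9  63.2]
guard [-1.  -0.6 51.3]
pin [-221.1  -45.2   31.4]
```

Emit:
send_rows:
  targets:
    - [0,0,1,0]
    - [0,0,1.5,0]
    - [0,0,1.5,0]
    - [0,0,1.5,0]
    - [0,0,1.5,0]
    - [0,0,1.5,0]

```text
time: 13.9
tcp_pos: [0.4701, -0.0619, 0.1311]
ee_rot: [0.001, 0.607, 0.795, -0.0]
wrist_force: [-4.4, 1.1, 11.4]
grip_width: 0.021
grip_force: 60.1
```

```bash
python3 st.py
```

```text
t 13.9 tcp [ 0.4701 -0.0619  0.1311] F [-4.38  1.1  11.42] w 0.021 gf 60.1 yang 15.33 tz [ 0.001 -0.001 -1.   ]
sq [166.7  79.3  63. ]
rd [111.   52.6  63. ]
guard [-0.7 -0.8 51.1]
pin [-220.9  -45.5   31.3]
```

The pin moved only 0.2 mm more while the force rose by 5 N, so the button is on its stop with about 12 N on it. I'm handing in.

```bash
python3 -c "
from station import ticket
print(ticket.close_job())"
```

```text
the job is handed in; nothing more can be done
None
```

I pressed the square key and then the round key to their stops and let each come up. I handed the job in at about 14 s with the gripped pin holding the reset button on its stop at about 11 N; no verdict came back.

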